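Press the lid of the pellet jar in the bench lid press

TASK

Push the jar with the lid along the bench into the V-shaped guides of the lid press until it sits against both of them, under the raised presser arm. Then squeeze the release trigger in the grip of the press's lever, swing the lever down to its stop while squeezing, and let go there so that the latch locks it and the rubber pad stays pressed on the lid. Leave the other things on the bench as they are and keep the jar standing.

Things in the scene. Friction and masses are not known exactly. Their poses are not given: they have to be found in the camera images.
- press: grey metal lid press fixed to the bench, 165 mm wide. Origin on the bench under its shaft; z up, x away from the operator, y along the shaft, to the operator's left. Shaft axis at x = 0, z = 105 mm; lever in the plane y = -55 mm; V guides centred at x = -85, y = +55 mm. The raised presser arm hangs 120 mm above the guides, so a gripper pushing the jar in must lean back to the +y side
- seat (a point): where the jar's centre is when it touches both guides; 42 mm above the bench, press's axes. The guides are two smooth aluminium walls, 40 mm high, 8 mm thick, standing on the bench in a 60 degree V. Its mouth, 140 mm wide and about 50 mm to +y of this point, opens to +y (left), its narrow end is toward the lever: the jar is pushed in along -y, sliding on the bench itself
- jar_mid (a point): centre, half-way up, of the jar to be pressed: round clear jar of white pellets with a wide closed lid, 70 mm in diameter, 84 mm high, 0.13 kg, loose, standing to the left of the V's mouth; z is up when it stands
- grip (a point): middle of the lever's black grip, between the faces to squeeze; moves with the lever. z runs out along the lever, y along the shaft, x away from the operator; shaft axis at x = +3.5, z = -168 mm, free end at z = +47 mm. Faces at x = +13.5 and (trigger) -20.5 mm, -13.5 when pressed; 24 mm wide in y. Take it from the free end, fingers along -z closing in x, and turn the tool with the lever
- lever (a joint): swing of the lever, rad: 0 is up (leaning 0.03 from vertical toward the operator); grows as it swings down toward the operator, to the stop at 0.635 (0.665 from vertical). Friction holds it where left (2 N at the grip). With the trigger out a latch blocks it: play 0 to 0.085 at the start, two notches on the way, locked down from 0.595 on; the pad's spring pushes back with 4 N at the grip there
- trigger (a joint): travel of the release trigger, a steel bar 86 mm long and 20 mm wide along the grip's -x face (toward the operator, underneath when the lever is down), m: 0 is out, 0.007 squeezed right into the grip. Its spring takes 4 N at first, 10 N fully in; the latch is clear of its notches from 0.005 on
- pad: round rubber pad, 36 mm across, sprung under the end of the presser arm, which is one piece with the lever; origin at the centre of its underside. It meets the jar's lid in the last 0.09 rad of the swing and, with the lever locked down, presses it with about 7 N
- dish (a point): bystander: open hexagonal weighing dish, about 90 mm across and 24 mm high; point half-way up its middle
- torch (a point): bystander: small black pocket torch lying on the black bench, 88 mm long, 34 mm thick; point at its middle
- cap (a point): bystander: small round white screw cap, open side up, 38 mm across and 15 mm high; point at its middle

How it is judged (in metres and radians):
On the way, in this order (a step that is already met when the one before it is completed fails the run):
1. the jar stands in the V guides, against both walls (horizontal distance between jar_mid and seat below 0.008 m and angle between jar_mid's own z axis and vertical below 0.1 rad), for 0.2 s.
2. the lever is swung down to its stop (value of joint lever above 0.59 rad), for 0.1 s.
At the end, for the whole second after the job is handed in: the lever is locked down (joint above 0.585 rad, trigger sprung out to less than 2 mm, so the latch is in its last notch), the pad presses on the jar's lid with more than 2 N; the jar stands upright and still in the V guides, its centre within 8 mm of the seat (all of step 1 and value of joint lever above 0.585 rad and value of joint trigger below 0.002 m and contact force between pad and jar above 2 N and linear speed of jar below 0.02 m/s); the robot touches nothing.
It fails at once if the jar is tipped over (angle between jar_mid's own z axis and vertical above 0.5 rad).
It fails at once if the dish, the torch or the cap is moved by more than 30 mm (distance of any of dish, torch, cap from where it was at the start of the episode above 0.03 m).
It also fails if it takes over 64 s, if anything falls off the work surface, if the arm or the gripper's body presses on something with over 40 N, if the wrist force passes 120 N, or if a joint passes its speed limit or range.

ROBOT

A 6-joint arm with a two-finger parallel gripper is mounted at the origin on the work surface; the furniture and walls round the work are solid. World frame = base frame: x ahead of the robot, y to its left, z up, the work surface at z = 0. Lengths are in m, angles in degrees, forces in N, time in s.
With the tool pointing down it reaches from about 0.375 to 0.9 m from the base axis. Payload 3.1 kg.
Tool frame: the origin (TCP) lies on the centre line of the jaws, within the pads' length; the fingertips stand 8 mm ahead of it and the grasp point (between the pads) lies 11 mm behind it (bot.tip_extent is the distance from the TCP to the fingertips, in m); z points along the fingers, y is the line along which they close (so a half turn about z gives the same grasp; the last joint's range is limited). The gripper opens to 87 mm and grips with 3 to 60 N. Pads are 19 mm wide; open, the fingers measure 117 mm over their backs; the gripper's body (75 mm by 190 mm) begins 51 mm behind the grasp point.
Start: joints at [56.637, 30.224, 82.088, -0, 67.689, -10.227], TCP at [0.246, 0.575, 0.231] pointing down, gripper open.
Joint ranges: [-176.69, 176.69], [-43.24, 126.21], [12.49, 139.97], [-82, 262], [0, 151.66], [-163.58, 163.58]. Speed limits (degrees/s): [159.86, 159.86, 180, 180, 180, 180].

INTERFACE

Orientations are given as a 3x3 rotation matrix whose columns are the frame's x, y, z axes.
In Python, from rig import bot, vision, workorder gives the robot as it stands.
- The arm moves only by the shell command python3 -m handwheel 'ROWS'. ROWS is JSON, a list of rows, each an object with "delta_rot": the turn, a rotation vector about the tool's x, y, z in rad, a list of three; "xyz": the shift along the tool's x, y, z in mm, a list of three; "hand": the closure, from -1 (fully open) to 1 (shut). A call has exactly 5 rows; each row is the pose to reach, as a shift and turn from the pose commanded when the call began, along the tool's axes at that moment; what a row does not reach only later rows make up. A row lasts 1/8 s, in which the tool goes at most 62.5 mm and 10.7 degrees, less where a joint would pass 70% of its speed; a pose out of reach is approached as far as the arm can. A call with a gripper value outside its range is refused whole. The fingers move at their own pace and stop on an object; the grip force is fixed at half the most. Time passes only in rows, so rows that repeat a pose let the fingers close, or fill a call up. It gives the time, the measured TCP pose, the force, the opening and the grip force at its end, in the units of the state.
- bot.read_state(): the state, without advancing time (a new reading comes with each control period).
- vision.capture(name): name is "scene" or "side" or "wrist"; returns the picture (480x640x3 uint8, red, green, blue); there is no depth.
- vision.camera_model(name): a dict with "camera_matrix" (3x3 intrinsics, pixels), "dist_coeffs" ([k1, k2, p1, p2, k3] as OpenCV has them; the pictures are not rectified), "camera_from_world" (4x4, takes a point from world to camera coordinates). Camera axes: x right, y up, looking along -z (the intrinsics and any distortion apply to the point x, -y, -z); pixel columns grow to the right and rows downward; lengths in m; the calibration is good to about 2 mm. A picture is of the moment at which its call begins: read the wrist's pose just before it. camera_model takes no time and is no camera call; for the wrist camera it gives the pose at the moment of the call.
- workorder.hand_in(): hands the job in; it is judged then, once.
The state is a dict: "time_s": time; "joint_positions": joint angles; "qvel": joint speeds; "tau": joint torques, N m; "position": TCP position; "tcp_rot": TCP orientation; "force": force on the tool from outside, world axes, zero at the start; "moment": the same for the moment, N m; "opening": opening from 0.0 (shut) to 1.0 (fully open); "grasp_force": force on a finger pad.
Only numpy, scipy, OpenCV 4.12 (cv2) and the standard library are available. Lean on these libraries where they do the work, as an engineer would, in place of code of your own. Each camera call takes 0.05 s, during which the arm holds its last target. There are 200 camera calls.

## Working session

There is one attempt and no reset: what is moved stays moved. The work goes in short steps, Python scripts to look and compute and a shell command to move; the robot and the scene stay as the last step left them, time stands still between calls to the robot, and variables do not carry over. Pictures are saved under pics/ and viewed, at most 10 in all, crops included, and the job is handed in when it is done.

```bash
mkdir -p pics; ls; python3 - <<'E'
from rig import bot,vision,workorder
import cv2,numpy as np
for n in("scene","side"):
    im=vision.capture(n);cv2.imwrite(f"pics/{n}0.png",im[:,:,::-1]);m=vision.camera_model(n)
    print(n,np.round(m["camera_matrix"],1).tolist(),np.round(m["dist_coeffs"],3),np.round(m["camera_from_world"],3).tolist())
print(bot.read_state())
E
```

```text
pics
scene [[458.3, 0.0, 324.0], [0.0, 458.3, 236.6], [0.0, 0.0, 1.0]] [-0.049  0.     0.     0.     0.   ] [[0.627, -0.779, -0.011, -0.271], [0.4, 0.31, 0.862, -0.346], [-0.668, -0.545, 0.506, -0.715], [0.0, 0.0, 0.0, 1.0]]
side [[451.9, 0.0, 323.3], [0.0, 451.9, 237.1], [0.0, 0.0, 1.0]] [-0.057  0.     0.     0.     0.   ] [[-0.976, -0.216, 0.015, 0.483], [0.152, -0.636, 0.756, -0.18], [-0.154, 0.741, 0.654, -0.939], [0.0, 0.0, 0.0, 1.0]]
{'time_s': 0.1, 'joint_positions': array([ 5.66393036e+01,  3.02734169e+01,  8.21480202e+01, -3.65196438e-04,
        6.76897489e+01, -1.02277374e+01]), 'qvel': array([-0.02799664, -0.11951843, -0.21287113, -0.0887938 , -0.01718826,
       -0.03071197]), 'tau': array([-2.94248457e-04, -4.40986776e+01, -1.77151072e+01,  6.34948723e-02,
        5.34177327e-02, -5.72699469e-05]), 'position': array([0.24516514, 0.5742168 , 0.22967755]), 'tcp_rot': array([[-9.19596429e-01,  3.92862928e-01, -1.06220487e-03],
       [ 3.92864218e-01,  9.19595057e-01, -1.62404844e-03],
       [ 3.38769922e-04, -1.91077143e-03, -9.99998117e-01]]), 'force': array([-0.6259945,  0.1094801, -0.2993038]), 'moment': array([-0.04312341, -0.03792036,  0.00513571]), 'grasp_force': 0.0, 'opening': 0.9989307127387937}
```

View pics/scene0.png

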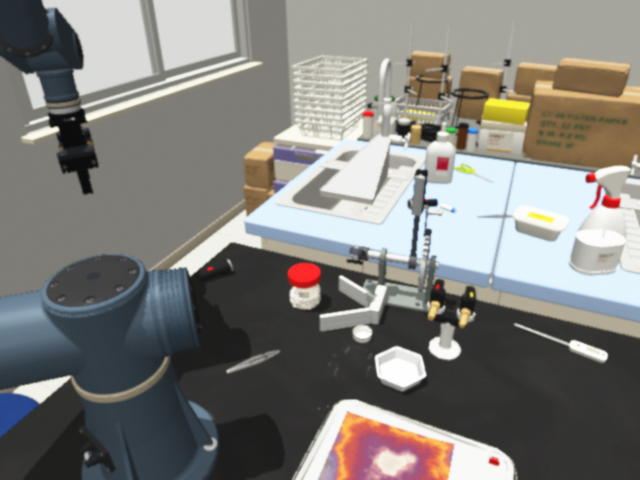

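View pics/side0.png

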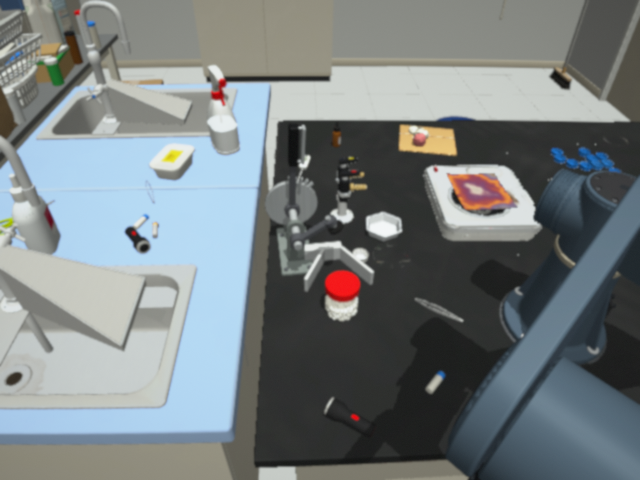

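The scene view shows the red-lidded jar at (304,287), the V guides at about (355,305), the lever with its black grip at (418,195), the cap at (362,333), the dish at (400,368) and the torch at (215,270). The side view shows the jar at (342,295), the V at (338,265) and the lever at (295,150). I'll enlarge both.

```bash
cat > h.py <<'E'
import cv2,numpy as np
from rig import bot,vision,workorder
def ray(n,p,m=None):
    m=m or vision.camera_model(n);u=cv2.undistortPoints(np.array([[p]],float),np.array(m["camera_matrix"]),np.array(m["dist_coeffs"]))[0,0]
    T=np.array(m["camera_from_world"]);R=T[:3,:3]
    return -R.T@T[:3,3], R.T@np.array([u[0],-u[1],-1.])
def onz(n,p,z,m=None):
    c,d=ray(n,p,m);return c+d*(z-c[2])/d[2]
def tri(*obs):
    A=np.zeros((3,3));b=np.zeros(3);L=[]
    for n,p in obs:
        c,d=ray(n,p);d/=np.linalg.norm(d);P=np.eye(3)-np.outer(d,d);A+=P;b+=P@c;L.append((P,c))
    x=np.linalg.solve(A,b);return x,[round(float(np.linalg.norm(P@(x-c)))*1000,1) for P,c in L]
def proj(n,X,m=None):
    m=m or vision.camera_model(n);T=np.array(m["camera_from_world"]);X=np.atleast_2d(X)@T[:3,:3].T+T[:3,3]
    X=X*[1,-1,-1];return cv2.projectPoints(X,np.zeros(3),np.zeros(3),np.array(m["camera_matrix"]),np.array(m["dist_coeffs"]))[0][:,0]
E
python3 - <<'E'
from h import *
a=cv2.imread("pics/scene0.png")[160:360,290:450];b=cv2.imread("pics/side0.png")[115:325,250:400]
A=cv2.resize(a,None,fx=2.5,fy=2.5,interpolation=3);A=cv2.resize(a,(400,500),interpolation=cv2.INTER_CUBIC);B=cv2.resize(b,(400,560),interpolation=cv2.INTER_CUBIC)
C=np.zeros((560,800,3),np.uint8);C[:500,:400]=A;C[:,400:]=B
cv2.imwrite("pics/c.png",C)
for n in("scene","side"):
    im=cv2.imread(f"pics/{n}0.png").astype(int);m=((im[:,:,2]>150)&(im[:,:,1]<60)&(im[:,:,0]<60)).astype(np.uint8)
    k,l,s,c=cv2.connectedComponentsWithStats(m)
    for i in range(1,k):
        if s[i,4]>150: print(n,s[i],c[i],onz(n,(s[i,0]+s[i,2]/2-.5,s[i,1]+s[i,3]/2-.5),.076))
E
```

```text
scene [288 263  33  25 654] [303.62691131 274.4617737 ] [0.44126331 0.06223359 0.076     ]
side [325 270  35  31 834] [342.33333333 284.84772182] [0.4428028  0.06530532 0.076     ]
```

View pics/c.png

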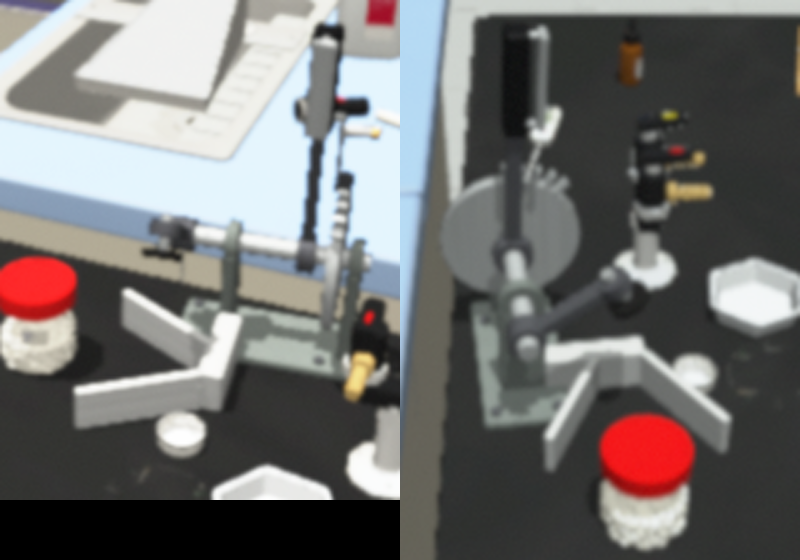

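The crop shows the V wall tips, in crop pixels, at (124,291) and (75,390) in the left panel and (548,437) and (728,416) in the right. The shaft runs (200,237)–(310,256) and (527,345)–(512,255). The upright grip is centred near (322,82) and (525,82), with the trigger on the operator side.

```bash
python3 - <<'E'
from h import *
S=lambda x,y:("scene",(x/2.5+290-.3,y/2.5+160-.3)); D=lambda x,y:("side",((x-400)/2.667+250-.3,y/2.667+115-.3))
for nm,o in dict(tip_far=(S(124,292),D(549,437)),tip_near=(S(76,391),D(728,417)),grip=(S(323,82),D(522,82)),griptop=(S(329,28),D(520,30)),hub=(S(305,254),D(513,252)),arm_end=(S(170,236),D(526,345))).items():
    x,r=tri(*o);print(nm,np.round(x,4),r)
for p in [(124,292),(76,391)]: print("S.04",onz(*S(*p),.04))
for p in [(549,437),(728,417)]: print("D.04",onz(*D(*p),.04))
for p in [(124,308),(79,425),(185,302),(352,378)]: print("S0",p,onz(*S(*p),.0))
for p in [(550,468),(727,448),(488,426),(567,416)]: print("D0",p,onz(*D(*p),.0))
for p in [(200,237),(255,245),(305,254)]: print("Sshaft",onz(*S(*p),.105))
for p in [(527,345),(517,280),(511,250)]: print("Dshaft",onz(*D(*p),.105))
print("cap",onz(*S(181,433),.008),onz(*D(694,372),.008)); print("jar base",onz(*D(645,530),0),onz(*S(40,372),0))
E
```

```text
tip_far [0.5276 0.0298 0.0381] [0.4, 0.4]
tip_near [ 0.3896 -0.0251  0.0394] [0.1, 0.1]
grip [ 0.5855 -0.1206  0.2726] [1.1, 1.1]
griptop [ 0.5861 -0.1206  0.3177] [1.5, 1.5]
hub [ 0.5958 -0.1164  0.1046] [0.9, 0.9]
arm_end [ 0.5532 -0.0037  0.1015] [2.1, 2.1]
S.04 [0.52493226 0.02820434 0.04      ]
S.04 [ 0.38890575 -0.02550948  0.04      ]
D.04 [0.52742898 0.03125757 0.04      ]
D.04 [ 0.38963773 -0.02460149  0.04      ]
S0 (124, 308) [0.54873232 0.04595287 0.        ]
S0 (79, 425) [ 0.39270561 -0.02488382  0.        ]
S0 (185, 302) [0.59308687 0.00508326 0.        ]
S0 (352, 378) [ 0.58941276 -0.17718601  0.        ]
D0 (550, 468) [0.52776438 0.02837894 0.        ]
D0 (727, 448) [ 0.38745012 -0.02800476  0.        ]
D0 (488, 426) [ 0.59149    -0.00653697  0.        ]
D0 (567, 416) [ 0.52824521 -0.0339932   0.        ]
Sshaft [ 0.56066128 -0.02922049  0.105     ]
Sshaft [ 0.57950807 -0.07480666  0.105     ]
Sshaft [ 0.59387882 -0.11675366  0.105     ]
Dshaft [ 0.55316496 -0.00226321  0.105     ]
Dshaft [ 0.5827312  -0.08013082  0.105     ]
Dshaft [ 0.59890125 -0.11932304  0.105     ]
cap [ 0.43023186 -0.10297665  0.008     ] [ 0.42869191 -0.1063433   0.008     ]
jar base [ 4.38586297e-01  7.52727834e-02 -1.11022302e-16] [0.42533851 0.04671166 0.        ]
```

```bash
cat >> h.py <<'E'
from scipy.spatial.transform import Rotation as Rn
a=np.radians(21.3);XP=np.array([np.cos(a),np.sin(a),0]);YP=np.array([-np.sin(a),np.cos(a),0]);Z=np.array([0,0,1.])
SEAT=np.array([.4767,-.0445,.042]);JAR=np.array([.442,.0637,.042]);ORG=SEAT+.085*XP-.055*YP;ORG[2]=0
def P(x,y,z): return ORG+x*XP+y*YP+z*Z
def rot(z): 
    z=np.array(z)/np.linalg.norm(z);return np.c_[np.cross(XP,z),XP,z] if abs(z@XP)<1e-6 else np.c_[YP,np.cross(z,YP),z]
def goal(pos,R):
    s=bot.read_state();C=np.array(s["tcp_rot"])
    print("d_xyz mm",np.round(C.T@(np.array(pos)-s["position"])*1000,1),"rotvec",np.round(Rn.from_matrix(C.T@R).as_rotvec(),3),"t",s["time_s"],"F",np.round(s["force"],1),"tcp",np.round(s["position"],4))
def tipgoal(tip,R): goal(np.array(tip)-.008*R[:,2],R)
RP=rot(-np.sin(np.pi/4)*YP-np.cos(np.pi/4)*Z)
E
python3 - <<'E'
from h import *
print(RP,np.round(P(0,0,0),4),proj("scene",P(0,-.055,.105)),proj("side",P(0,-.055,.105)))
print("stand base",onz("scene",(445,350),0),onz("side",(343,213),0),tri(("scene",(447,287)),("side",(345,175))),tri(("scene",(443,286)),("side",(346,160))))
t=JAR+YP*.085;t[2]=.13;tipgoal(t,RP);t[2]=.028;tipgoal(t,RP)
E
```

```text
[[-0.25685741  0.93169123  0.25685741]
 [ 0.65880518  0.36325123 -0.65880518]
 [-0.70710678  0.         -0.70710678]] [ 0.5759 -0.0649  0.    ] [[411.89034228 260.80510301]] [[292.21570389 209.44049693]]
stand base [ 0.49810787 -0.25718462  0.        ] [ 0.49909732 -0.26473845  0.        ] (array([ 0.4980774 , -0.23782009,  0.14276516]), [4.9, 4.9]) (array([ 0.48871845, -0.24293603,  0.16765787]), [11.2, 11.2])
d_xyz mm [-318.1 -327.2   94.5] rotvec [ 0.31  -0.742  0.754] t 0.1 F [-0.6  0.1 -0.3] tcp [0.2452 0.5742 0.2297]
d_xyz mm [-318.2 -327.   196.5] rotvec [ 0.31  -0.742  0.754] t 0.1 F [-0.6  0.1 -0.3] tcp [0.2452 0.5742 0.2297]
```

```bash
R='{"xyz":[-300,-325,60],"delta_rot":[0.31,-0.742,0.754],"hand":1}'; python3 -m handwheel '[{"xyz":[-60,-65,10],"delta_rot":[0.04,-0.1,0.1],"hand":1},{"xyz":[-100,-110,20],"delta_rot":[0.08,-0.2,0.2],"hand":1},{"xyz":[-140,-150,25],"delta_rot":[0.12,-0.3,0.3],"hand":1},{"xyz":[-180,-195,30],"delta_rot":[0.16,-0.4,0.4],"hand":1},{"xyz":[-220,-240,40],"delta_rot":[0.2,-0.5,0.5],"hand":1}]'; python3 - <<'E'
from h import *
t=JAR+YP*.085;t[2]=.13;tipgoal(t,RP)
E
```

```text
time_s: 0.72
position: [0.349, 0.2807, 0.193]
tcp_rot: [[-0.536, 0.803, 0.259], [0.675, 0.592, -0.44], [-0.507, -0.061, -0.86]]
force: [0.9, -0.3, -0.7]
opening: 0.516
grasp_force: 0.0
d_xyz mm [-92.6 -26.7 123.1] rotvec [ 0.113 -0.243  0.246] t 0.725 F [ 0.9 -0.3 -0.7] tcp [0.349  0.2807 0.193 ]
```

```bash
python3 -m handwheel '[{"xyz":[-25,-7,30],"delta_rot":[0.04,-0.08,0.08],"hand":1},{"xyz":[-50,-14,60],"delta_rot":[0.075,-0.16,0.16],"hand":1},{"xyz":[-75,-20,95],"delta_rot":[0.113,-0.243,0.246],"hand":1},{"xyz":[-92,-27,123],"delta_rot":[0.113,-0.243,0.246],"hand":1},{"xyz":[-92,-27,123],"delta_rot":[0.113,-0.243,0.246],"hand":1}]'; python3 - <<'E'
from h import *
cv2.imwrite("pics/side1.png",vision.capture("side")[180:380,230:480,::-1].repeat(2,0).repeat(2,1))
t=JAR+YP*.085;t[2]=.028;tipgoal(t,RP)
t=SEAT+YP*(.035+.0067);t[2]=.028;tipgoal(t,RP)
E
```

```text
time_s: 1.35
position: [0.4075, 0.1484, 0.1337]
tcp_rot: [[-0.261, 0.932, 0.252], [0.659, 0.363, -0.659], [-0.705, -0.007, -0.709]]
force: [-0.7, 0.5, -0.3]
opening: 0.021
grasp_force: 0.0
d_xyz mm [69.8  1.  72.7] rotvec [-0.002 -0.003  0.004] t 1.4 F [ 0.3  0.  -0.2] tcp [0.4079 0.1496 0.1344]
d_xyz mm [-41.3  -6.1 183.2] rotvec [-0.002 -0.003  0.004] t 1.4 F [ 0.3  0.  -0.2] tcp [0.4079 0.1496 0.1344]
```

View pics/side1.png

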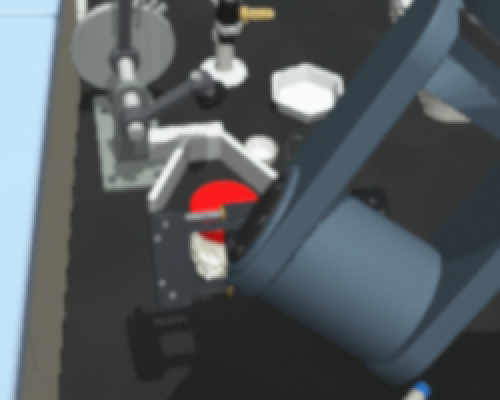

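The jar's red lid is still at (225,205) in the crop and the gripper is poised on its +y side. I'll lower the tool, then push.

```bash
python3 -m handwheel '[{"xyz":[20,0,20],"delta_rot":[0,0,0],"hand":1},{"xyz":[40,0,40],"delta_rot":[0,0,0],"hand":1},{"xyz":[60,1,60],"delta_rot":[0,0,0],"hand":1},{"xyz":[70,1,73],"delta_rot":[0,0,0],"hand":1},{"xyz":[70,1,73],"delta_rot":[0,0,0],"hand":1}]'; python3 - <<'E'
from h import *
t=SEAT+YP*(.035+.0067);t[2]=.028;tipgoal(t,RP)
E
```

```text
time_s: 2.02
position: [0.4095, 0.1497, 0.0335]
tcp_rot: [[-0.262, 0.93, 0.257], [0.659, 0.367, -0.657], [-0.705, -0.003, -0.709]]
force: [-0.3, 1.0, 1.2]
opening: 0.003
grasp_force: 0.0
d_xyz mm [-112.1   -8.6  111.3] rotvec [ 0.001 -0.003  0.005] t 2.025 F [-0.3  1.   1.2] tcp [0.4095 0.1497 0.0335]
```

```bash
python3 -m handwheel '[{"xyz":[-13,-1,13],"delta_rot":[0,0,0],"hand":1},{"xyz":[-23,-2,23],"delta_rot":[0,0,0],"hand":1},{"xyz":[-29,-2.5,29],"delta_rot":[0,0,0],"hand":1},{"xyz":[-35,-3,35],"delta_rot":[0,0,0],"hand":1},{"xyz":[-41,-3.5,41],"delta_rot":[0,0,0],"hand":1}]'; python3 -m handwheel '[{"xyz":[-7,-0.5,7],"delta_rot":[0,0,0],"hand":1},{"xyz":[-14,-1,14],"delta_rot":[0,0,0],"hand":1},{"xyz":[-21,-1.5,21],"delta_rot":[0,0,0],"hand":1},{"xyz":[-28,-2,28],"delta_rot":[0,0,0],"hand":1},{"xyz":[-35,-2.5,35],"delta_rot":[0,0,0],"hand":1}]'; python3 - <<'E'
from h import *
t=SEAT+YP*(.035+.0067);t[2]=.028;tipgoal(t,RP)
im=vision.capture("scene");cv2.imwrite("pics/s2.png",cv2.resize(im[220:380,260:460,::-1],None,fx=3,fy=3,interpolation=2))
E
```

```text
time_s: 2.65
position: [0.428, 0.0938, 0.0341]
tcp_rot: [[-0.261, 0.93, 0.258], [0.66, 0.366, -0.656], [-0.705, -0.001, -0.709]]
force: [-0.1, 1.5, 1.3]
opening: 0.005
grasp_force: 0.9
time_s: 3.28
position: [0.4434, 0.0459, 0.0335]
tcp_rot: [[-0.261, 0.931, 0.256], [0.659, 0.365, -0.657], [-0.705, -0.003, -0.709]]
force: [-1.2, 1.9, 1.7]
opening: 0.003
grasp_force: 0.9
d_xyz mm [-34.8  -1.9  34.4] rotvec [-0.    -0.003  0.004] t 3.275 F [-1.2  1.9  1.7] tcp [0.4434 0.0459 0.0335]
```

View pics/s2.png

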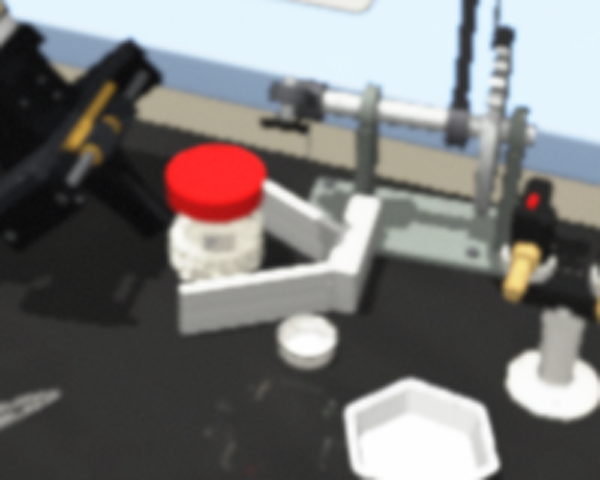

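The jar stands upright in the V's mouth (lid at 215,180 in the crop), the finger is behind it and the cap is untouched. Continuing slower.

```bash
python3 -m handwheel '[{"xyz":[-5,0,5],"delta_rot":[0,0,0],"hand":1},{"xyz":[-10,-0.5,10],"delta_rot":[0,0,0],"hand":1},{"xyz":[-15,-1,15],"delta_rot":[0,0,0],"hand":1},{"xyz":[-20,-1,20],"delta_rot":[0,0,0],"hand":1},{"xyz":[-25,-1.5,25],"delta_rot":[0,0,0],"hand":1}]'; python3 -m handwheel '[{"xyz":[-2,0,2],"delta_rot":[0,0,0],"hand":1},{"xyz":[-4,0,4],"delta_rot":[0,0,0],"hand":1},{"xyz":[-6,0,6],"delta_rot":[0,0,0],"hand":1},{"xyz":[-7,0,7],"delta_rot":[0,0,0],"hand":1},{"xyz":[-7,0,7],"delta_rot":[0,0,0],"hand":1}]'; python3 - <<'E'
from h import *
t=SEAT+YP*(.035+.0067);t[2]=.028;tipgoal(t,RP)
for n in("scene","side"):
    im=vision.capture(n).astype(int);m=((im[:,:,0]>150)&(im[:,:,1]<60)&(im[:,:,2]<60)).astype(np.uint8)
    k,l,s,c=cv2.connectedComponentsWithStats(m)
    for i in range(1,k):
        if s[i,4]>150: x=onz(n,(s[i,0]+s[i,2]/2-.5,s[i,1]+s[i,3]/2-.5),.076);print(n,s[i],x,[round((x-SEAT)@v*1000,1) for v in(XP,YP)])
E
```

```text
time_s: 3.95
position: [0.4585, 0.0196, 0.0378]
tcp_rot: [[-0.261, 0.934, 0.245], [0.661, 0.358, -0.66], [-0.704, -0.01, -0.711]]
force: [-0.3, 0.7, -0.3]
opening: 0.007
grasp_force: 0.4
time_s: 4.58
position: [0.4629, 0.0131, 0.0393]
tcp_rot: [[-0.262, 0.935, 0.24], [0.662, 0.355, -0.661], [-0.703, -0.014, -0.711]]
force: [0.1, 0.5, -0.4]
opening: 0.005
grasp_force: 0.4
d_xyz mm [-4.  -7.9 12.1] rotvec [-0.016 -0.006  0.004] t 4.575 F [ 0.1  0.5 -0.4] tcp [0.4629 0.0131 0.0393]
scene [334 270  33  26 685] [ 0.48087353 -0.03368764  0.076     ] [np.float64(7.8), np.float64(8.6)]
side [319 238  17  23 244] [ 0.49479509 -0.0328789   0.076     ] [np.float64(21.1), np.float64(4.3)]
```

```bash
python3 - <<'E'
from h import *
s=bot.read_state();print(np.round(s["joint_positions"],1),np.round(s["tau"],1))
cv2.imwrite("pics/s3.png",cv2.resize(vision.capture("scene")[160:420,100:440,::-1],None,fx=2.2,fy=2.2,interpolation=2))
E
```

```text
[ 13.7  49.2 116.7 -81.9  44.9  68.8] [ -0.3 -39.    0.5  -0.6   2.5  -0. ]
```

View pics/s3.png

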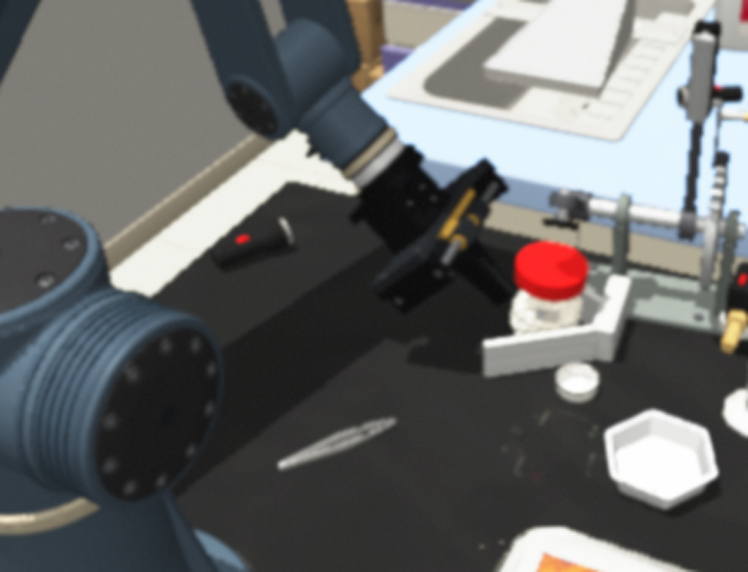

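The jar is upright inside the V, about 9 mm short. Joint 4 is at its −82° limit, which stops the push. I'll back off, yaw the tool about 22° clockwise to relieve that joint, and push again.

```bash
cat >> h.py <<'E'
b=np.radians(-22);W=Rn.from_rotvec([0,0,b]).as_matrix();ZH=W@(-YP);RP2=W@RP
E
python3 - <<'E'
from h import *
J=SEAT+.007*XP+.008*YP
for t in(J-ZH*.065,J-ZH*.0417,SEAT-ZH*.0417): t=t.copy();t[2]=.028;tipgoal(t,RP2)
q=RP2.T@(SEAT-J);print("push in new frame",q*1000)
E
```

```text
d_xyz mm [14.4 25.4 -6.8] rotvec [ 0.255 -0.003  0.276] t 4.725 F [0.6 0.1 1.1] tcp [0.4628 0.0132 0.0393]
d_xyz mm [-1.  16.8  8.5] rotvec [ 0.255 -0.003  0.276] t 4.725 F [0.6 0.1 1.1] tcp [0.4628 0.0132 0.0393]
d_xyz mm [-6.6  9.9 14.3] rotvec [ 0.255 -0.003  0.276] t 4.725 F [0.6 0.1 1.1] tcp [0.4628 0.0132 0.0393]
push in new frame [-7.09915197 -3.49343423  7.09915197]
```

```bash
python3 -m handwheel '[{"xyz":[10,4,-10],"delta_rot":[0.05,0,0.055],"hand":1},{"xyz":[16,9,-14],"delta_rot":[0.1,0,0.11],"hand":1},{"xyz":[16,14,-12],"delta_rot":[0.15,0,0.16],"hand":1},{"xyz":[15,19,-9],"delta_rot":[0.2,0,0.22],"hand":1},{"xyz":[14,25,-7],"delta_rot":[0.255,0,0.276],"hand":1}]'; python3 - <<'E'
from h import *
J=SEAT+.007*XP+.008*YP
for t in(J-ZH*.065,J-ZH*.0417,SEAT-ZH*.0417): t=t.copy();t[2]=.028;tipgoal(t,RP2)
print(np.round(bot.read_state()["joint_positions"],1))
E
```

```text
time_s: 5.35
position: [0.4806, 0.0359, 0.0341]
tcp_rot: [[0.01, 1.0, -0.012], [0.709, -0.015, -0.705], [-0.705, -0.002, -0.709]]
force: [-0.6, -1.2, -0.6]
opening: 0.006
grasp_force: 0.0
d_xyz mm [0.5 0.5 0.1] rotvec [-0.003 -0.003 -0.001] t 5.35 F [-0.6 -1.2 -0.6] tcp [0.4806 0.0359 0.0341]
d_xyz mm [-16.    0.6  16.5] rotvec [-0.003 -0.003 -0.001] t 5.35 F [-0.6 -1.2 -0.6] tcp [0.4806 0.0359 0.0341]
d_xyz mm [-23.1  -2.9  23.6] rotvec [-0.003 -0.003 -0.001] t 5.35 F [-0.6 -1.2 -0.6] tcp [0.4806 0.0359 0.0341]
[ 15.1  50.8 102.3 -53.9  57.1  58.6]
```

Now there's margin in joint 4, so I'll push on to the seat.

```bash
python3 -m handwheel '[{"xyz":[-10,0,10],"delta_rot":[0,0,0],"hand":1},{"xyz":[-15,0,15],"delta_rot":[0,0,0],"hand":1},{"xyz":[-18,-1,18],"delta_rot":[0,0,0],"hand":1},{"xyz":[-21,-2,21],"delta_rot":[0,0,0],"hand":1},{"xyz":[-23.5,-3,23.5],"delta_rot":[0,0,0],"hand":1}]'; cat >> h.py <<'E'
def lid(z=.076):
    for n in("scene","side"):
        im=vision.capture(n).astype(int);m=((im[:,:,0]>150)&(im[:,:,1]<60)&(im[:,:,2]<60)).astype(np.uint8)
        k,l,s,c=cv2.connectedComponentsWithStats(m)
        for i in range(1,k):
            if s[i,4]>150: x=onz(n,(s[i,0]+s[i,2]/2-.5,s[i,1]+s[i,3]/2-.5),z);print(n,s[i],[round((x-SEAT)@v*1000,1) for v in(XP,YP)])
E
python3 - <<'E'
from h import *
lid();t=SEAT-ZH*.0417;t[2]=.028;tipgoal(t,RP2)
E
```

```text
time_s: 5.98
position: [0.4781, 0.0034, 0.0338]
tcp_rot: [[0.009, 1.0, -0.007], [0.711, -0.011, -0.703], [-0.703, 0.001, -0.711]]
force: [0.7, 12.5, 6.0]
opening: 0.003
grasp_force: 6.3
scene [336 273  33  26 709] [np.float64(-1.4), np.float64(1.8)]
side [322 235  31  24 534] [np.float64(-2.1), np.float64(-0.8)]
d_xyz mm [-0.4 -1.   0.8] rotvec [ 0.002 -0.006 -0.   ] t 6.075 F [-0.2  5.2  1.8] tcp [0.4783 0.0037 0.0339]
```

Both views put the jar within 2 mm of the seat and the push force rose to 12 N, so it is seated. One small firm push, then retreat.

```bash
cat >> h.py <<'E'
def grip(q,s=-.003):
    f=.03+q;gz=-np.sin(f)*XP+np.cos(f)*Z;gx=np.cos(f)*XP+np.sin(f)*Z
    return P(0,-.055,.105)+(.168+s)*gz-.0035*gx, np.c_[YP,gx,-gz]
E
python3 -m handwheel '[{"xyz":[-1,0,1],"delta_rot":[0,0,0],"hand":1},{"xyz":[-1,0,1],"delta_rot":[0,0,0],"hand":1},{"xyz":[4,0,-4],"delta_rot":[0,0,0],"hand":1},{"xyz":[20,0,-20],"delta_rot":[0,0,0],"hand":1},{"xyz":[45,0,-45],"delta_rot":[0,0,0],"hand":1}]';python3 -m handwheel '[{"xyz":[-20,0,-50],"delta_rot":[0,0,0],"hand":-1},{"xyz":[-55,0,-85],"delta_rot":[0,0,0],"hand":-1},{"xyz":[-95,0,-125],"delta_rot":[0,0,0],"hand":-1},{"xyz":[-135,0,-165],"delta_rot":[0,0,0],"hand":-1},{"xyz":[-175,0,-205],"delta_rot":[0,0,0],"hand":-1}]'; python3 - <<'E'
from h import *
lid();p,R=grip(0,.085);goal(p,R);print(np.round(bot.read_state()["joint_positions"],1))
E
```

```text
time_s: 6.7
position: [0.4775, 0.066, 0.0343]
tcp_rot: [[0.009, 1.0, -0.012], [0.708, -0.015, -0.706], [-0.706, -0.002, -0.708]]
force: [1.1, -0.9, -0.2]
opening: 0.004
grasp_force: 0.0
time_s: 7.32
position: [0.4777, 0.0864, 0.3046]
tcp_rot: [[0.007, 1.0, -0.011], [0.709, -0.013, -0.705], [-0.705, -0.002, -0.709]]
force: [1.0, 0.5, -0.7]
opening: 0.49
grasp_force: 0.0
scene [336 273  33  26 697] [np.float64(-1.4), np.float64(1.8)]
side [322 235  31  26 657] [np.float64(-1.5), np.float64(2.4)]
d_xyz mm [-180.   108.   110.9] rotvec [-0.168  0.778 -0.357] t 7.425 F [ 0.   0.1 -0.7] tcp [0.4807 0.0871 0.3088]
[ 20.3  26.1  91.3 -41.6  83.7  34.1]
```

```bash
python3 -m handwheel '[{"xyz":[-60,15,0],"delta_rot":[-0.03,0.15,-0.07],"hand":-1},{"xyz":[-100,35,20],"delta_rot":[-0.07,0.31,-0.14],"hand":-1},{"xyz":[-135,60,45],"delta_rot":[-0.1,0.46,-0.21],"hand":-1},{"xyz":[-165,85,75],"delta_rot":[-0.135,0.62,-0.28],"hand":-1},{"xyz":[-187,108,103],"delta_rot":[-0.168,0.778,-0.357],"hand":-1}]'; python3 - <<'E'
from h import *
p,R=grip(0,.085);goal(p,R);print(np.round(bot.read_state()["joint_positions"],1))
E
```

```text
time_s: 8.05
position: [0.5841, -0.1206, 0.3619]
tcp_rot: [[-0.359, 0.933, 0.019], [0.933, 0.359, 0.001], [-0.006, 0.018, -1.0]]
force: [0.9, 1.4, -0.3]
opening: 0.992
grasp_force: 0.0
d_xyz mm [-0.1  1.4  4.1] rotvec [-0.012  0.006 -0.004] t 8.05 F [ 0.9  1.4 -0.3] tcp [ 0.5841 -0.1206  0.3619]
[-22.6  20.6  77.    0.5  81.4 -43.8]
```

```bash
python3 - <<'E'
from h import *
mw=vision.camera_model("wrist")
w=vision.capture("wrist")[:,:,::-1].copy();s=vision.capture("side")[90:310,230:410,::-1]
for q,off in((0,.05),(0,0)):
    p,R=grip(q,off);print("pred wrist",proj("wrist",p,mw))
C=np.zeros((440,800,3),np.uint8);C[:330,:440]=cv2.resize(w,(440,330));C[:,440:]=cv2.resize(s,(360,440),interpolation=2);cv2.imwrite("pics/w1.png",C)
E
```

```text
pred wrist [[325.30889993 279.39707755]]
pred wrist [[325.28241286 251.18641298]]
```

View pics/w1.png

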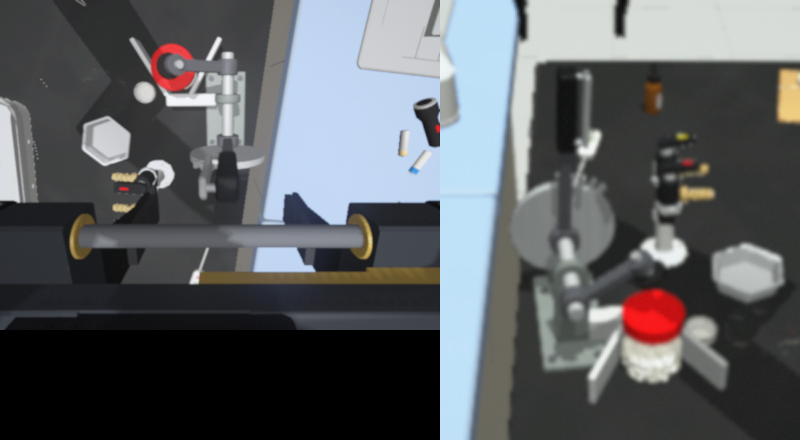

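The jar is seated in the V with the pad above the lid. In the wrist view the grip end is at (225,188), between the open fingers at 140 and 300. Going down over the grip.

```bash
python3 -m handwheel '[{"xyz":[0,1,25],"delta_rot":[-0.012,0.006,-0.004],"hand":-1},{"xyz":[0,1,45],"delta_rot":[-0.012,0.006,-0.004],"hand":-1},{"xyz":[0,1,65],"delta_rot":[-0.012,0.006,-0.004],"hand":-1},{"xyz":[0,1,82],"delta_rot":[-0.012,0.006,-0.004],"hand":-1},{"xyz":[0,1,92],"delta_rot":[-0.012,0.006,-0.004],"hand":-1}]'; python3 - <<'E'
from h import *
p,R=grip(0);goal(p,R)
E
```

```text
time_s: 8.78
position: [0.5853, -0.119, 0.2673]
tcp_rot: [[-0.36, 0.933, 0.023], [0.933, 0.36, 0.006], [-0.002, 0.024, -1.0]]
force: [0.6, -0.1, 0.4]
opening: 1.002
grasp_force: 0.0
d_xyz mm [-1.2  2.5 -2.4] rotvec [-0.006  0.002 -0.003] t 8.775 F [ 0.6 -0.1  0.4] tcp [ 0.5853 -0.119   0.2673]
```

```bash
R='{"xyz":[-1,2.5,-2],"delta_rot":[0,0,0],"hand":1}'; python3 -m handwheel '[{"xyz":[-1,2.5,-2],"delta_rot":[0,0,0],"hand":-1},{"xyz":[-1,2.5,-2],"delta_rot":[0,0,0],"hand":1},{"xyz":[-1,2.5,-2],"delta_rot":[0,0,0],"hand":1},{"xyz":[-1,2.5,-2],"delta_rot":[0,0,0],"hand":1},{"xyz":[-1,2.5,-2],"delta_rot":[0,0,0],"hand":1}]'; python3 -m handwheel '[{"xyz":[0,0,0],"delta_rot":[0,0,0],"hand":1},{"xyz":[0,0,0],"delta_rot":[0,0,0],"hand":1},{"xyz":[0,0,0],"delta_rot":[0,0,0],"hand":1},{"xyz":[0,0,0],"delta_rot":[0,0,0],"hand":1},{"xyz":[0,0,0],"delta_rot":[0,0,0],"hand":1}]'; python3 - <<'E'
from h import *
p,R=grip(0);goal(p,R)
# arc in tool frame at q=0, start
for q in (.05,.1,.15,.2,.25,.3,.35,.4,.45,.5,.55,.6,.64,.66):
    p1,R1=grip(q);print(q,np.round(R.T@(p1-p)*1000,1),np.round(Rn.from_matrix(R.T@R1).as_rotvec(),3))
E
```

```text
time_s: 9.4
position: [0.5895, -0.1201, 0.2721]
tcp_rot: [[-0.36, 0.932, 0.028], [0.933, 0.36, 0.005], [-0.006, 0.028, -1.0]]
force: [0.2, -0.2, -0.2]
opening: 0.632
grasp_force: 0.0
time_s: 10.02
position: [0.59, -0.1199, 0.2719]
tcp_rot: [[-0.361, 0.932, 0.029], [0.933, 0.361, 0.005], [-0.006, 0.029, -1.0]]
force: [1.7, 0.4, -0.5]
opening: 0.3
grasp_force: 30.0
d_xyz mm [ 1.4 -1.7  2. ] rotvec [-0.001  0.006 -0.003] t 10.025 F [ 1.7  0.4 -0.5] tcp [ 0.59   -0.1199  0.2719]
0.05 [ 0.  -8.2  0.4] [-0.05 -0.   -0.  ]
0.1 [ -0.  -16.5   1.2] [-0.1  0.  -0. ]
0.15 [ -0.  -24.6   2.4] [-0.15  0.   -0.  ]
0.2 [ -0.  -32.7   4. ] [-0.2  0.  -0. ]
0.25 [  0.  -40.7   6. ] [-0.25  0.   -0.  ]
0.3 [ -0.  -48.6   8.4] [-0.3 -0.  -0. ]
0.35 [ -0.  -56.4  11.2] [-0.35 -0.   -0.  ]
0.4 [ -0.  -64.   14.4] [-0.4  0.  -0. ]
0.45 [  0.  -71.4  17.9] [-0.45 -0.   -0.  ]
0.5 [  0.  -78.7  21.9] [-0.5 -0.  -0. ]
0.55 [  0.  -85.7  26.2] [-0.55  0.    0.  ]
0.6 [ -0.  -92.6  30.8] [-0.6  0.  -0. ]
0.64 [  0.  -97.8  34.7] [-0.64  0.    0.  ]
0.66 [   0.  -100.4   36.8] [-0.66 -0.   -0.  ]
```

The opening is 26 mm with 30 N on the pads, so the trigger is fully squeezed. Swinging the lever along the arc.

```bash
python3 -m handwheel '[{"xyz":[0,-8,0.4],"delta_rot":[-0.05,0,0],"hand":1},{"xyz":[0,-16.5,1.2],"delta_rot":[-0.1,0,0],"hand":1},{"xyz":[0,-24.5,2.4],"delta_rot":[-0.15,0,0],"hand":1},{"xyz":[0,-32.5,4],"delta_rot":[-0.2,0,0],"hand":1},{"xyz":[0,-40.5,6],"delta_rot":[-0.25,0,0],"hand":1}]'; python3 - <<'E'
from h import *
p,R=grip(.25);goal(p,R)
p,R=grip(.25)
for q in (.35,.45,.55,.6,.64): p1,R1=grip(q);print(q,np.round(R.T@(p1-p)*1000,1))
E
```

```text
time_s: 10.65
position: [0.5519, -0.1347, 0.2646]
tcp_rot: [[-0.36, 0.896, 0.259], [0.933, 0.348, 0.094], [-0.006, 0.276, -0.961]]
force: [2.1, 0.4, -3.8]
opening: 0.3
grasp_force: 30.0
d_xyz mm [ 1.4 -1.7  1.5] rotvec [-0.     0.006 -0.001] t 10.65 F [ 2.1  0.4 -3.8] tcp [ 0.5519 -0.1347  0.2646]
0.35 [ -0.  -16.5   1.2]
0.45 [  0.  -32.7   4. ]
0.55 [  0.  -48.6   8.4]
0.6 [ -0.  -56.4  11.2]
0.64 [  0.  -62.5  13.7]
```

```bash
python3 -m handwheel '[{"xyz":[0,-8,0.4],"delta_rot":[-0.05,0,0],"hand":1},{"xyz":[0,-16.5,1.2],"delta_rot":[-0.1,0,0],"hand":1},{"xyz":[0,-24.5,2.4],"delta_rot":[-0.15,0,0],"hand":1},{"xyz":[0,-32.5,4],"delta_rot":[-0.2,0,0],"hand":1},{"xyz":[0,-40.5,6],"delta_rot":[-0.25,0,0],"hand":1}]'; python3 -m handwheel '[{"xyz":[0,-6.5,0.3],"delta_rot":[-0.04,0,0],"hand":1},{"xyz":[0,-13,0.7],"delta_rot":[-0.08,0,0],"hand":1},{"xyz":[0,-19,1.4],"delta_rot":[-0.115,0,0],"hand":1},{"xyz":[0,-24.5,2.4],"delta_rot":[-0.15,0,0],"hand":1},{"xyz":[0,-24.5,2.4],"delta_rot":[-0.15,0,0],"hand":1}]'; python3 - <<'E'
from h import *
p,R=grip(.635);goal(p,R);lid()
E
```

```text
time_s: 11.28
position: [0.5168, -0.1484, 0.2475]
tcp_rot: [[-0.361, 0.804, 0.472], [0.933, 0.314, 0.177], [-0.006, 0.504, -0.864]]
force: [4.9, 1.7, -5.7]
opening: 0.301
grasp_force: 30.0
time_s: 11.9
position: [0.4999, -0.155, 0.2344]
tcp_rot: [[-0.361, 0.723, 0.589], [0.933, 0.282, 0.225], [-0.004, 0.631, -0.776]]
force: [11.0, 6.0, 1.8]
opening: 0.305
grasp_force: 30.1
d_xyz mm [ 1.4 -1.9  0.6] rotvec [0.017 0.005 0.   ] t 11.9 F [11.   6.   1.8] tcp [ 0.4999 -0.155   0.2344]
scene [336 273  33  25 508] [np.float64(0.4), np.float64(2.2)]
side [321 236  31  25 432] [np.float64(1.0), np.float64(3.8)]
```

```bash
python3 -m handwheel '[{"xyz":[0,-2,0],"delta_rot":[0,0,0],"hand":1},{"xyz":[0,-3,0],"delta_rot":[0,0,0],"hand":1},{"xyz":[0,-3,0],"delta_rot":[0,0,0],"hand":1},{"xyz":[0,-3,0],"delta_rot":[0,0,0],"hand":1},{"xyz":[0,-3,0],"delta_rot":[0,0,0],"hand":1}]'; python3 - <<'E'
from h import *
p,R=grip(.635);goal(p,R)
E
```

```text
time_s: 12.62
position: [0.4999, -0.155, 0.2344]
tcp_rot: [[-0.363, 0.72, 0.592], [0.932, 0.283, 0.226], [-0.005, 0.634, -0.773]]
force: [18.1, 9.2, 5.4]
opening: 0.31
grasp_force: 30.2
d_xyz mm [ 1.4 -1.9  0.6] rotvec [0.022 0.004 0.002] t 12.625 F [18.1  9.2  5.4] tcp [ 0.4999 -0.155   0.2344]
```

The lever is at its stop: position unchanged while the force rose. Now I'll let go, with the tool following downwards as it opens.

```bash
python3 -m handwheel '[{"xyz":[0,-4,0],"delta_rot":[0,0,0],"hand":-1},{"xyz":[0,-6,0],"delta_rot":[0,0,0],"hand":-1},{"xyz":[0,-6,0],"delta_rot":[0,0,0],"hand":-1},{"xyz":[0,-4,0],"delta_rot":[0,0,0],"hand":-1},{"xyz":[0,0,0],"delta_rot":[0,0,0],"hand":-1}]'; python3 -m handwheel '[{"xyz":[0,4,0],"delta_rot":[0,0,0],"hand":-1},{"xyz":[0,4,0],"delta_rot":[0,0,0],"hand":-1},{"xyz":[0,4,-15],"delta_rot":[0,0,0],"hand":-1},{"xyz":[0,4,-45],"delta_rot":[0,0,0],"hand":-1},{"xyz":[0,4,-80],"delta_rot":[0,0,0],"hand":-1}]';  python3 -m handwheel '[{"xyz":[0,0,-40],"delta_rot":[0,0,0],"hand":-1},{"xyz":[0,0,-80],"delta_rot":[0,0,0],"hand":-1},{"xyz":[0,0,-110],"delta_rot":[0,0,0],"hand":-1},{"xyz":[0,0,-110],"delta_rot":[0,0,0],"hand":-1},{"xyz":[0,0,-110],"delta_rot":[0,0,0],"hand":-1}]'; python3 - <<'E'
from h import *
lid()
for q in(.635,.6,.3): print(q,proj("side",[grip(q,.047)[0],grip(q,-.04)[0]]),proj("scene",[grip(q,.047)[0],grip(q,-.04)[0]]))
a=vision.capture("scene")[160:360,270:450,::-1];b=vision.capture("side")[110:310,250:430,::-1]
cv2.imwrite("pics/end.png",cv2.resize(np.hstack([a,b]),(800,444),interpolation=2))
E
```

```text
time_s: 13.25
position: [0.4962, -0.1564, 0.2314]
tcp_rot: [[-0.36, 0.726, 0.586], [0.933, 0.284, 0.222], [-0.005, 0.626, -0.779]]
force: [0.2, -0.5, 0.0]
opening: 0.796
grasp_force: 0.0
time_s: 13.88
position: [0.4512, -0.1729, 0.297]
tcp_rot: [[-0.361, 0.726, 0.585], [0.933, 0.284, 0.223], [-0.004, 0.626, -0.78]]
force: [-0.2, -0.3, -0.8]
opening: 0.999
grasp_force: 0.0
time_s: 14.5
position: [0.3874, -0.1969, 0.3815]
tcp_rot: [[-0.36, 0.726, 0.586], [0.933, 0.283, 0.222], [-0.005, 0.627, -0.779]]
force: [-0.7, -0.0, -0.2]
opening: 0.996
grasp_force: 0.0
scene [336 273  33  26 510] [np.float64(-1.4), np.float64(1.8)]
side [321 237  32  24 435] [np.float64(0.2), np.float64(5.5)]
0.635 [[353.51535744 141.61144563]
 [327.86756712 170.80066282]] [[409.04235693 222.0108961 ]
 [410.23200518 240.46220896]]
0.6 [[350.89475256 139.82984189]
 [326.32354598 169.83008171]] [[409.75882413 218.14566609]
 [410.62004146 238.32173287]]
0.3 [[324.72887755 128.22134708]
 [311.21434927 163.60145186]] [[415.67204653 189.37458261]
 [413.88964974 221.88207004]]
```

View pics/end.png

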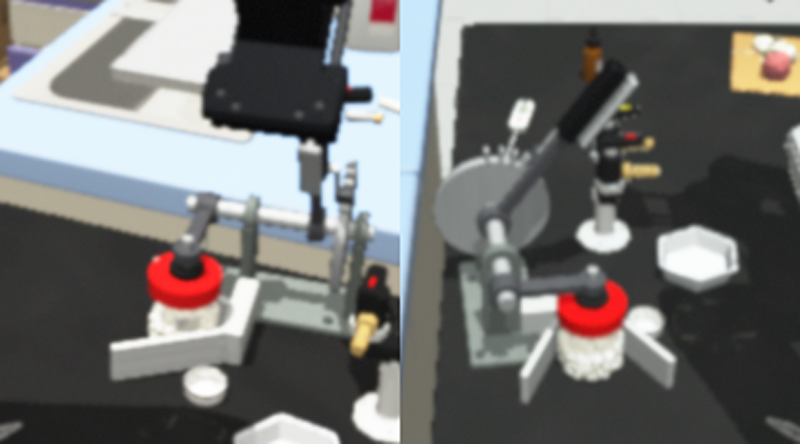

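The pad sits on the lid and the jar is in the V. The free end of the grip is at side pixel (354,142), against a predicted (353.5,141.6) for 0.635 rad. The trigger bar is out and the gripper is clear of everything.

```bash
python3 -c "
from rig import workorder
print(workorder.hand_in())"
```

```text
the job is handed in; nothing more can be done
None
```

The job is handed in after about 14.5 s of robot time: the jar is in the V guides, the lever is down at its stop with the trigger out, the pad is on the lid and the robot is clear; the latch and pad force were judged from the camera images only, and no verdict came back.

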